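# Check the drawer gate's gap with the taper gauge

### The job

The closing gap of the kit drawer's little sprung gate has to be checked. Lift off the yellow marker tent that sits astride the gap between the gate and its keeper plate and leave it standing upright on the drawer floor behind the gate; then take the taper gauge from its stand, slide its thin blade straight down between the gate and the keeper until it drags snugly on both plates, without forcing it, and finish still gripping it there at that depth. Leave the stored torch, bottle, spatula and other tent undisturbed.

Things in the scene. Friction and masses are not known exactly. Their poses are not given: they have to be found in the camera images.
- drawer: Half-open black steel drawer tray, fixed. x points from its front (robot side) to the rear, y left, z up; origin on the counter. Floor top z = 10 mm; inside x -170 to +180, y -200 to +200 mm; walls 10 mm, top z = 80. From x = +190 a deck covers it, top z = 115. Gate line x = -30; behind it is larger x. The floor at x +30 to +130, y -150 to -50 is empty. Hinge post 12 mm at x -25, y +150.
- gate: Aluminium gate, 4 mm plate, 235 mm long, 72 mm tall, origin at its bottom on the vertical hinge at the left (+y) end, 12 mm above the counter; free end to -y. Closed at rest; its spring lets the free end give to the rear (drawer +x) with about 1.2 N at first and 1.8 N more per mm at the gap. Above the plate a 7 mm lip flares to the rear.
- gate_edge (a point): Point on the gate's front face (the gap face, looking to drawer -x), at the top of the straight plate, just below the lip (lip top 7 mm higher), midway along the keeper. Axes: x across the gap to the rear, y along the gate, z up.
- keeper: Fixed aluminium plate in front of the gate's free end, 4 mm thick, 70 mm long along the gate, 72 mm tall, with a 7 mm lip on top flaring to the front. Origin at the bottom of its gap face, 12 mm above the counter; x across the gap to the rear, z up. The gap to the gate, 3.5 to 5.5 mm wide, differs from time to time; the lips widen the mouth to about 16 mm.
- keeper_edge (a point): Point on the keeper's rear face (the gap face, looking to drawer +x) at the top of the straight plate, just below the lip, at the middle of its length.
- tent: Yellow plastic marker tent astride the gate and keeper over the gap, 60 g. 95 mm tall, 70 mm long (y), 72 mm wide at the foot (x). Origin under its middle at foot height. Its flat 40 mm wide cap spans z = 60 to 65 mm (its underside rests on the lips); on top stands an upright grip rib 12 mm thick (x), 50 mm long (y), from z = 65 to 95 mm.
- gauge: Taper gauge, 90 g, upright in its stand. Origin at the middle of the blade tip; z points up to the handle. Steel blade 24 mm wide (y), thickness (x) growing evenly from 2 mm at the tip to 9 mm at z = 70 mm, alike on both sides; black handle 14 mm thick (x), 32 mm wide (y) from z = 70 to 125 mm. Same when turned half a turn about z.
- gauge_grip (a point): Middle of the upper part of the gauge handle, 105 mm above the blade tip.
- gauge_stand: Fixed grey plastic stand, 44 x 50 mm, 78 mm tall, origin at the middle of its underside on the drawer floor. The gauge's blade hangs in a slot 13 x 28 mm, its handle resting on the stand's top.
- tent2: Second yellow marker tent of the same shape, standing on the drawer floor behind the gate; to be left alone. Origin under its middle.
- torch: Black UV torch, 125 mm long, 32 mm thick, lying on the drawer floor behind the gate along its own x; to be left alone.
- bottle: Clear acrylic dropper bottle, 32 mm diameter, 80 mm tall, standing in front of the gate; to be left alone. Origin under its middle.
- spatula: Flat steel spatula, 150 mm long, 16 mm wide, lying on the drawer floor behind the gate along its own x; to be left alone.
There are look-alikes about, which are no part of the job. Leave any purple or turquoise look-alike of the tent alone.

How it is judged (in metres and radians):
On the way, in this order (a step that is already met when the one before it is completed fails the run):
1. the tent stands on the drawer floor behind the gate, let go (angle between tent's own z axis and vertical below 0.15 rad and z of tent in the frame of drawer below 0.016 m and x of tent in the frame of drawer above 0 m and contact force between tent and the fingers below 0.05 N and linear speed of tent below 0.02 m/s), for 0.2 s.
2. the gauge is lifted out of its stand by the gripper (z of gauge in the frame of gauge_stand above 0.07 m and contact force between gauge and the fingers above 1 N), for 0.1 s.
At the end, for the whole second after the job is handed in: Tent upright (0.15 rad) on the drawer floor behind the gate; gauge still gripped (over 2 N), upright, square to the plates, tip 12 to 68 mm below the plates' straight edge, pressing the gate with 1.5 to 9 N and the keeper with over 0.5 N, off the floor and still (angle between tent's own z axis and vertical below 0.15 rad and z of tent in the frame of drawer between 0.004 and 0.016 m and x of tent in the frame of drawer between 0 and 0.18 m and y of tent in the frame of drawer between -0.2 and 0.2 m and contact force between tent and gauge below 0.05 N and contact force between gauge and gate between 1.5 and 9 N and contact force between gauge and keeper above 0.5 N and z of gauge in the frame of keeper_edge between -0.068 and -0.012 m and y of gauge in the frame of keeper_edge between -0.03 and 0.03 m and angle between gauge's own z axis and vertical below 0.12 rad and angle between the x axis of gauge and the x axis of keeper, either way round below 0.15 rad and contact force between gauge and the fingers above 2 N and linear speed of gauge below 0.01 m/s); the arm keeps its last pose, push and grip.
It fails at once if the gate is forced more than about 8 mm open (distance of gate_edge from where it was at the start of the episode above 0.008 m).
It fails at once if a stored item is disturbed (moved more than 15 mm) (distance of any of tent2, torch, bottle, spatula from where it was at the start of the episode above 0.015 m).
It also fails if it takes over 72 s, if anything falls off the work surface, if the arm or the gripper's body presses on something with over 40 N, if the wrist force passes 120 N, or if a joint passes its speed limit or range.

### The arm

A 6-joint arm with a two-finger parallel gripper is mounted at the origin on the work surface. World frame = base frame: x ahead of the robot, y to its left, z up, the work surface at z = 0. Lengths are in mm, angles in rad, forces in N, time in s.
With the tool pointing down it reaches from about 300 to 875 mm from the base axis. Payload 6.4 kg.
Tool frame: the origin (TCP) lies on the centre line of the jaws, within the pads' length; the fingertips stand 22 mm ahead of it and the grasp point (between the pads) lies 3 mm ahead of it (robot.nose_length is the distance from the TCP to the fingertips, in mm); z points along the fingers, y is the line along which they close (so a half turn about z gives the same grasp; the last joint's range is limited). The gripper opens to 85 mm and grips with 20 to 120 N. Pads are 22 mm wide; open, the fingers measure 114 mm over their backs; the gripper's body (76 mm by 85 mm) begins 54 mm behind the grasp point. The pads swing forward as they close: fully open they stand 13 mm farther back than shut.
Start: joints at [-1.506, 0.181, 1.607, -0, 1.354, -0.206], TCP at [153.83, -554.056, 253.288] pointing down, gripper open.
Joint ranges: [-2.99, 2.99], [-0.89, 2.07], [0.3, 2.58], [-1.14, 4.28], [0, 2.63], [-3.12, 3.12]. Speed limits (rad/s): [2.57, 2.57, 3.01, 3.14, 3.14, 3.14].

### API

Orientations are given as a unit quaternion [w, x, y, z].
In Python, from bench import robot gives the robot as it stands. The module is installed in compiled form; this text tells all that it offers.
- The arm moves only by the shell command python3 -m jog 'ROWS' [OPENING] [FORCE]. ROWS is JSON, a list of rows, each a list of 6 numbers: the shift along the tool's x, y, z in cm, then the turn, a rotation vector about the tool's x, y, z in rad. In form: [[tx, ty, tz, rx, ry, rz], ...]. A call has 1 to 20 rows; each row is the pose to reach, as a shift and turn from the pose commanded when the call began, along the tool's axes at that moment; what a row does not reach only later rows make up. A row lasts 1/10 s, in which the tool goes at most 50 mm and 8.59 degrees, less where a joint would pass 70% of its speed; a pose out of reach is approached as far as the arm can. A call with a gripper value outside its range is refused whole. OPENING is the finger opening in cm, from 0 to 8.54, set as the call begins (- or left out, the last holds). The fingers move at their own pace and stop on an object; FORCE is the grip in N (left out, the last holds). Time passes only in rows, so rows that repeat a pose let the fingers close. It gives the time, the measured TCP pose, the force, the opening and the grip force at its end, in the units of the state.
- robot.sense(): the state, without advancing time (a new reading comes with each control period).
- robot.snapshot(name): name is "side" or "top"; returns a dict with "img" (480x640x3 uint8, blue, green, red), "vfov" (degrees; the focal length in pixels is half the picture's height over the tangent of half this angle, whatever the lens; pixels are square), "cx", "cy" (the principal point, pixels), "dist" ([k1, k2, p1, p2, k3] as OpenCV has them; the pictures are not rectified), "R" (3x3) and "t" (3): a world point X has camera coordinates R X + t. Camera axes: x right, y down, z forward; pixel columns grow to the right and rows downward; lengths in mm; the calibration is good to about 2 mm. A picture is of the moment at which its call begins. There is no depth.
- robot.job_done(): hands the job in; it is judged then, once.
The state is a dict: "time_s": time; "joint_pos": joint angles; "joint_vel": joint speeds; "tau": joint torques, N m; "ee_pos": TCP position; "tool_rot": TCP orientation; "wrist_force": force on the tool from outside, world axes, zero at the start; "wrist_torque": the same for the moment, N m; "gripper_width": finger opening in mm; "gripper_force": force on a finger pad.
Only numpy, scipy, OpenCV 4.12 (cv2) and the standard library are available. Lean on these libraries where they do the work, as an engineer would, in place of code of your own. Each camera call takes 0.05 s, during which the arm holds its last target. There are 200 camera calls.

## Working session

There is one attempt and no reset: what is moved stays moved. The work goes in short steps, Python scripts to look and compute and a shell command to move; the robot and the scene stay as the last step left them, time stands still between calls to the robot, and variables do not carry over. Pictures are saved under pics/ and viewed, at most 10 in all, crops included, and the job is handed in when it is done.

```bash
mkdir -p pics; cat > h.py <<'E'
import numpy as np, cv2
from bench import robot
def cam(s):
    f=240/np.tan(np.radians(s["vfov"])/2)
    return np.array([[f,0,s["cx"]],[0,f,s["cy"]],[0,0,1]]),np.array(s["dist"],float),np.array(s["R"],float),np.array(s["t"],float)
def ray(s,uv):
    K,d,R,t=cam(s); p=cv2.undistortPoints(np.array([[uv]],float),K,d)[0,0]
    return -R.T@t, R.T@np.array([p[0],p[1],1])
def atz(s,uv,z):
    o,v=ray(s,uv); return o+v*(z-o[2])/v[2]
def proj(s,X):
    K,d,R,t=cam(s); return cv2.projectPoints(np.array(X,float).reshape(-1,3),cv2.Rodrigues(R)[0],t,K,d)[0][:,0]
def tri(s1,p1,s2,p2):
    o1,v1=ray(s1,p1);o2,v2=ray(s2,p2)
    a=np.linalg.lstsq(np.c_[v1,-v2],o2-o1,rcond=None)[0]
    q1,q2=o1+a[0]*v1,o2+a[1]*v2
    return (q1+q2)/2,np.linalg.norm(q1-q2)
E
python3 - <<'E'
from h import *
for n in("top","side"):
    s=robot.snapshot(n); cv2.imwrite(f"pics/{n}0.png",s["img"]); K,d,R,t=cam(s); print(n,K[0,0],d,(-R.T@t).round(),R[2].round(2))
print(robot.sense())
E
```

```text
top 438.4846562806156 [-0.01236598  0.          0.          0.          0.        ] [442. -92. 853.] [ 0.15 -0.   -0.99]
side 458.98013542053945 [-0.03367954  0.          0.          0.          0.        ] [ 380. -767.  507.] [ 0.22  0.82 -0.52]
{'time_s': 0.1, 'joint_pos': array([-1.50631129e+00,  1.81485715e-01,  1.60789230e+00,  1.13180416e-05,
        1.35380271e+00, -2.06308393e-01]), 'joint_vel': array([-0.00220606, -0.00066789, -0.00279189,  0.00052993, -0.00067715,
        0.00034315]), 'tau': array([-4.06076142e-04, -4.45880771e+01, -3.52240884e+01, -2.41388198e-04,
        4.20659606e-03, -4.13857919e-06]), 'ee_pos': array([ 153.79565554, -553.57733386,  252.47114084]), 'tool_rot': array([-7.91649153e-04,  9.90847712e-01,  1.34982151e-01,  6.17707185e-05]), 'wrist_force': array([-0.17259856, -0.51432538,  0.80354188]), 'wrist_torque': array([0.01124409, 0.0329502 , 0.02385995]), 'gripper_force': 0.0, 'gripper_width': 85.66160836003124}
```

View pics/top0.png

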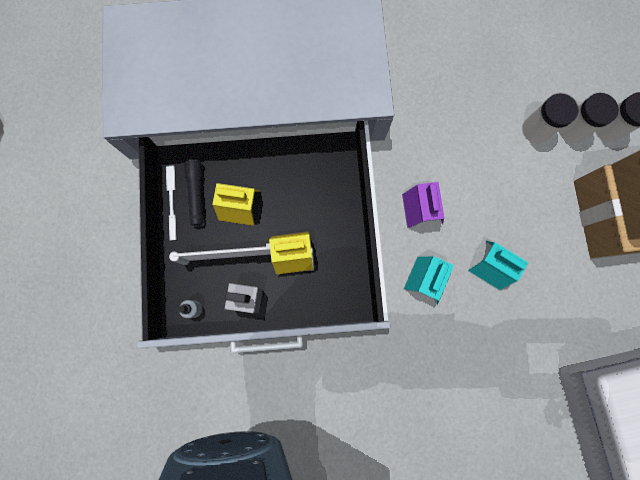

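View pics/side0.png

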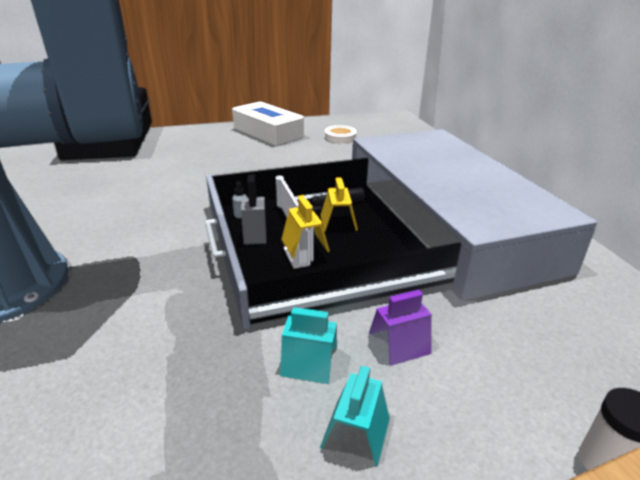

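Candidates for the tent are the yellow one at top (291,253), astride the gate at its free end (the target), and the yellow one at (235,203) standing behind the gate (tent2). Purple (424,205) and turquoise (430,278) and (500,265) are look-alikes outside the drawer. The gauge is in the stand at (242,298), the bottle at (190,308), and the hinge post at (175,257). I'll check these in a close crop.

```bash
python3 - <<'E'
import cv2,numpy as np
t=cv2.imread("pics/top0.png"); s=cv2.imread("pics/side0.png")
a=cv2.resize(t[190:330,160:330],None,fx=4.7,fy=4.28,interpolation=cv2.INTER_CUBIC)
a=cv2.resize(t[220:325,160:330],(680,420),interpolation=cv2.INTER_CUBIC)
cv2.imwrite("pics/c1.png",a)
cv2.imwrite("pics/c2.png",cv2.resize(s[165:275,220:370],(750,550),interpolation=cv2.INTER_CUBIC))
E
```

```text
(no output)
```

View pics/c1.png

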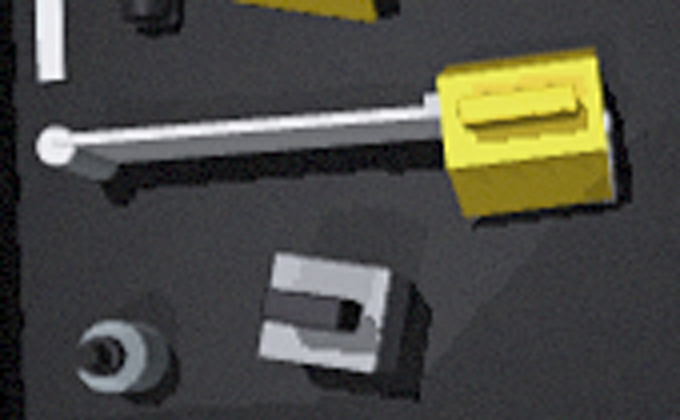

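View pics/c2.png

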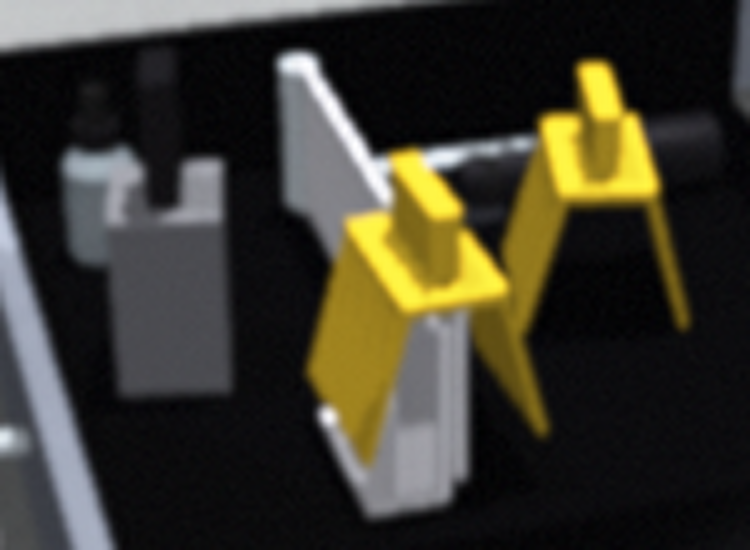

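```bash
python3 - <<'E'
from h import *
T=robot.snapshot("top");S=robot.snapshot("side")
c1=lambda u,v:(160+u/4,220+v/4); c2=lambda u,v:(220+u/5,165+v/5)
print("rib",tri(T,c1(518,104),S,c2(424,184)), atz(T,c1(518,104),126))
a,b=atz(T,c1(460,110),126),atz(T,c1(577,96),126);print("ribends",a,b,np.linalg.norm(a-b),np.arctan2((a-b)[1],(a-b)[0])-np.pi/2)
print("gauge top",tri(T,c1(301,309),S,c2(160,60)),atz(T,c1(301,309),143))
fl,fr=atz(T,(138,346),80),atz(T,(389,327),80);w=fl-fr;print("front",fl,fr,np.linalg.norm(w),np.arctan2(w[1],w[0])-np.pi/2)
h=atz(T,c1(56,146),90);g1,g2=atz(T,c1(85,136),91),atz(T,c1(425,104),91);w=g1-g2;print("hinge",h,"gate",g1,g2,np.arctan2(w[1],w[0])-np.pi/2)
for n,q in dict(tl=(275,254),tr=(390,270),br=(378,372),bl=(260,357)).items(): print("stand",n,atz(T,c1(*q),88))
print("tent2 rib",tri(T,(232,194),S,c2(597,70)))
print("bottle",atz(T,c1(105,355),90),"torch",atz(T,(193,163),26),atz(T,(197,224),26))
E
```

```text
rib (array([548.71356255, -49.26160246, 125.31503518]), np.float64(1.679175635545699)) [547.77678014 -49.1735801  126.        ]
ribends [545.66783114 -24.8795885  126.        ] [550.72749952 -73.92226381 126.        ] 49.3029841443796 0.10280497128521704
gauge top (array([465.34483583,  37.28517907, 144.65840812]), np.float64(3.6056653842994124)) [463.60076832  37.76806566 143.        ]
front [384.80887628 216.34133716  80.        ] [ 409.50063307 -217.7350768    80.        ] 434.77812273798946 0.05682219920344722
hinge [537.97088472 155.573017    90.        ] gate [542.03590042 142.65965594  91.        ] [553.575463   -6.3152393  91.       ] 0.07730541512261957
stand tl [489.21633598  59.33694444  88.        ]
stand tr [481.4102984    9.27507446  88.        ]
stand br [437.7204443   14.35424766  88.        ]
stand bl [444.98987689  65.28751973  88.        ]
tent2 rib (array([643.66452543,  49.81697846, 116.0261546 ]), np.float64(3.561904550766723))
bottle [446.96567073 131.66919857  90.        ] torch [730.32650285 144.82222041  26.        ] [608.12046209 134.01222137  26.        ]
```

c1 and c2 show the yellow tent astride the gate and keeper. Its rib top is at c1 (518,104) and c2 (424,184). The gauge handle is black, in the grey stand, with its top at c1 (301,309). The rib triangulates to z=125, where 126 is expected. The gauge top comes out at 144.7, where 143 is expected. Next I move above the tent.

```bash
python3 -m jog '[[4,-3,0.5,0,0,-0.1],[8,-6,1,0,0,-0.2],[12,-9,1.5,0,0,-0.3],[16,-12,2,0,0,-0.45],[20,-15,2,0,0,-0.6],[24,-18,3,0,0,-0.75],[28,-21,3,0,0,-0.9],[32,-24,3,0,0,-1.05],[36,-27,3,0,0,-1.2],[40,-30,4,0,0,-1.3],[44,-33,4,0,0,-1.39],[48,-36,4.3,0,0,-1.39],[51.5,-38.1,4.3,0,0,-1.39],[51.5,-38.1,4.3,0,0,-1.39],[51.5,-38.1,4.3,0,0,-1.39],[51.5,-38.1,4.3,0,0,-1.39],[51.5,-38.1,4.3,0,0,-1.39]]' 5 20; python3 - <<'E'
from h import *
s=robot.snapshot("side");S=s["img"];t=robot.snapshot("top")["img"]
cv2.imwrite("pics/p3.png",np.hstack([cv2.resize(S[140:280,230:370],(400,400)),cv2.resize(t[200:300,230:330],(400,400))]))
E
```

```text
time_s: 1.9
ee_pos: [547.5, -50.2, 210.3]
tool_rot: [-0.0, 0.675, 0.738, -0.0]
wrist_force: [-0.9, -0.8, -0.2]
gripper_width: 50.1
gripper_force: 0.0
```

View pics/p3.png

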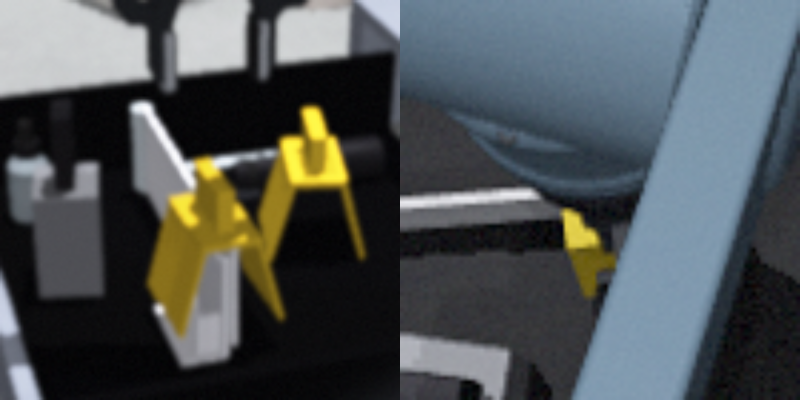

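The side view (left half) shows the fingers at (168,85) and (263,75), centred on the rib at (213,165). Going down, then closing.

```bash
python3 -m jog '[[0.1,0,2,0,0,0],[0.1,0,4,0,0,0],[0.1,0,6,0,0,0],[0.1,0,7.5,0,0,0],[0.1,0,8.5,0,0,0],[0.1,0,8.5,0,0,0],[0.1,0,8.5,0,0,0]]' && python3 -m jog '[[0,0,0,0,0,0],[0,0,0,0,0,0],[0,0,0,0,0,0],[0,0,0,0,0,0],[0,0,0,0,0,0],[0,0,0,0,0,0],[0,0,0,0,0,0],[0,0,0,0,0,0]]' 0.6 25
```

```text
time_s: 2.7
ee_pos: [548.4, -48.4, 125.7]
tool_rot: [0.0, 0.675, 0.738, 0.0]
wrist_force: [-0.7, -0.6, 0.2]
gripper_width: 49.8
gripper_force: 0.0
time_s: 3.5
ee_pos: [548.6, -48.3, 126.0]
tool_rot: [0.001, 0.675, 0.738, 0.0]
wrist_force: [-0.6, 0.7, 6.0]
gripper_width: 11.4
gripper_force: 31.6
```

```bash
python3 -m jog '[[0,0,-1,0,0,0],[0,0,-2.5,0,0,0],[0,0,-4.5,0,0,0],[0,0,-6.5,0,0,0],[0,0,-8.5,0,0,0],[0,0,-9.5,0,0,0],[0,0,-9.5,0,0,0],[-0.5,1.5,-9.5,0,0,0],[-1.5,3.5,-9.5,0,0,0],[-2.5,6,-9.5,0,0,0],[-3.5,8.5,-9.5,0,0,0],[-4.2,10,-9.5,0,0,0],[-4.7,11,-9.5,0,0,0],[-4.7,11,-9.5,0,0,0],[-4.7,11,-9.5,0,0,0]]'; python3 - <<'E'
from h import *
s=robot.snapshot("side");S=s["img"];t=robot.snapshot("top")["img"]
cv2.imwrite("pics/p4.png",np.hstack([cv2.resize(S[90:290,220:420],(400,400)),cv2.resize(t[130:330,150:350],(400,400))]))
E
```

```text
time_s: 5.0
ee_pos: [661.0, -84.9, 218.9]
tool_rot: [-0.001, 0.675, 0.738, -0.001]
wrist_force: [-0.1, 0.5, -0.3]
gripper_width: 11.7
gripper_force: 30.8
```

View pics/p4.png

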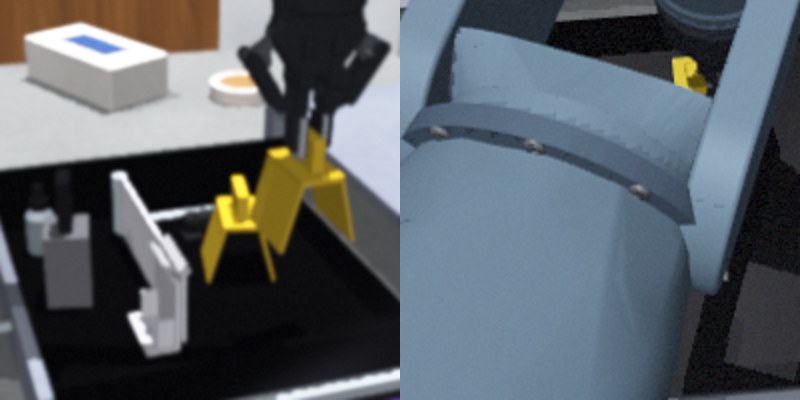

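The tent hangs upright in the jaws (left half, at about (305,195)), clear of tent2 and the gate. The gate and keeper are now bare. Lowering it.

```bash
python3 -m jog '[[0,0,2,0,0,0],[0,0,4,0,0,0],[0,0,6,0,0,0],[0,0,8,0,0,0],[0,0,9.5,0,0,0],[0,0,10.5,0,0,0],[0,0,11,0,0,0],[0,0,11.3,0,0,0],[0,0,11.3,0,0,0],[0,0,11.3,0,0,0]]'
```

```text
time_s: 6.1
ee_pos: [662.4, -85.3, 108.2]
tool_rot: [0.001, 0.675, 0.738, 0.0]
wrist_force: [-0.1, -0.4, -0.4]
gripper_width: 11.0
gripper_force: 30.8
```

```bash
python3 -m jog '[[0,0,0.1,0,0,0],[0,0,0.2,0,0,0],[0,0,0.2,0,0,0],[0,0,0.2,0,0,0]]'
```

```text
time_s: 6.5
ee_pos: [661.9, -85.2, 105.4]
tool_rot: [0.0, 0.675, 0.738, 0.0]
wrist_force: [0.5, -0.0, -0.4]
gripper_width: 11.4
gripper_force: 30.8
```

```bash
python3 -m jog '[[0,0,0.05,0,0,0],[0,0,0.1,0,0,0],[0,0,0.1,0,0,0],[0,0,0.1,0,0,0]]'
```

```text
time_s: 6.9
ee_pos: [662.2, -85.2, 105.2]
tool_rot: [0.0, 0.675, 0.738, 0.0]
wrist_force: [-1.9, 0.2, 5.0]
gripper_width: 11.1
gripper_force: 31.5
```

Contact with the floor is felt. Releasing, rising, and going over to the gauge.

```bash
python3 -m jog '[[0,0,0,0,0,0],[0,0,0,0,0,0],[0,0,0,0,0,0],[0,0,0,0,0,0],[0,0,0,0,0,0],[0,0,0,0,0,0],[0,0,-1,0,0,0],[0,0,-3,0,0,0],[0,0,-6,0,0,0],[0,0,-9,0,0,0],[0,0,-12,0,0,0],[0,0,-13,0,0,0]]' 5 && python3 -m jog '[[3,-4,0,0,0,0.1],[6,-8,0,0,0,0.2],[9,-12,0,0,0,0.24],[12,-16,0,0,0,0.24],[14,-18.6,0,0,0,0.24],[14,-18.6,0,0,0,0.24],[14,-18.6,0,0,0,0.24],[14,-18.6,0,0,0,0.24]]'; python3 - <<'E'
from h import *
s=robot.snapshot("side");S=s["img"];t=robot.snapshot("top")["img"]
cv2.imwrite("pics/p5.png",np.hstack([cv2.resize(S[130:290,220:380],(400,400)),cv2.resize(t[130:330,150:350],(400,400))]))
E
```

```text
time_s: 8.1
ee_pos: [663.7, -85.6, 239.4]
tool_rot: [0.003, 0.675, 0.738, 0.002]
wrist_force: [0.6, -0.1, -0.2]
gripper_width: 49.9
gripper_force: 0.0
time_s: 8.9
ee_pos: [464.9, 37.1, 234.5]
tool_rot: [0.0, 0.758, 0.652, 0.0]
wrist_force: [1.1, 0.1, -0.2]
gripper_width: 49.8
gripper_force: 0.0
```

View pics/p5.png

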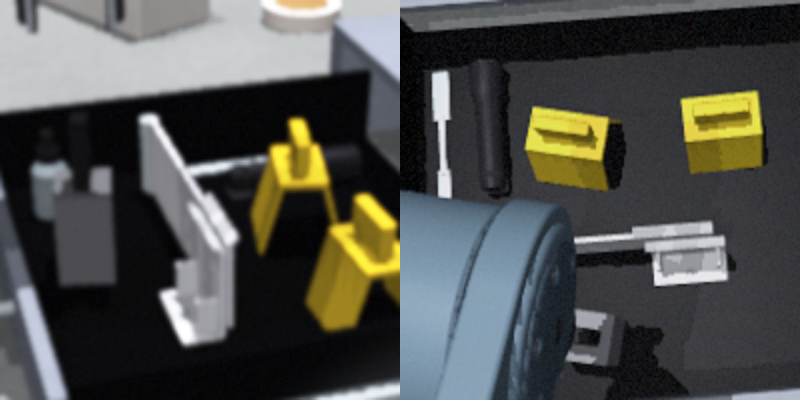

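The tent stands upright behind the gate (right half, at about (720,130)), and tent2, the torch and the spatula haven't moved. The gate and keeper are bare in top at about px (270–315, 240–272). One enlarged view to measure the gap and check the fingers over the gauge.

```bash
python3 - <<'E'
from h import *
s=robot.snapshot("side");S=s["img"];t=robot.snapshot("top")["img"]
A=cv2.resize(t[234:279,258:318],(600,450),interpolation=cv2.INTER_CUBIC)
B=cv2.resize(S[90:250,225:295],(197,450))
cv2.imwrite("pics/p6.png",np.hstack([A,B]))
E
```

```text
(no output)
```

View pics/p6.png

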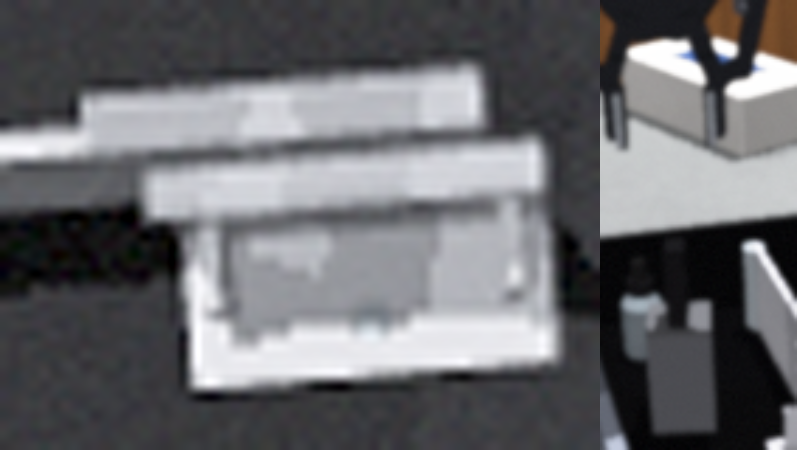

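```bash
python3 - <<'E'
from h import *
T=robot.snapshot("top")
f=lambda u,v:(258+(u-0.5)/10,234+(v-0.5)/10)
for n,q in dict(gapc=(343,147),keepe=(343,154),gatee=(343,141)).items(): print(n,atz(T,f(*q),84))
for n,(p,q,z) in dict(keep=((145,170),(540,138),84),gate=((80,160),(485,130),84),kfront=((145,218),(540,190),91),base=((195,388),(557,362),12)).items():
    a,b=atz(T,f(*p),z),atz(T,f(*q),z);w=a-b;print(n,a,b,np.linalg.norm(w),np.arctan2(w[1],w[0])-np.pi/2)
E
python3 -m jog '[[0,0,2,0,0,0],[0,0,4,0,0,0],[0,0,6,0,0,0],[0,0,8,0,0,0],[0,0,9.5,0,0,0],[0,0,10,0,0,0],[0,0,10,0,0,0],[0,0,10,0,0,0]]' 5 && python3 -m jog '[[0,0,0,0,0,0],[0,0,0,0,0,0],[0,0,0,0,0,0],[0,0,0,0,0,0],[0,0,0,0,0,0],[0,0,0,0,0,0],[0,0,0,0,0,0]]' 0.6 40
```

```text
gapc [549.04621953 -51.54911427  84.        ]
keepe [547.79582439 -51.5372418   84.        ]
gatee [550.11847009 -51.5592931   84.        ]
keep [545.5576282  -16.49300746  84.        ] [550.03907002 -86.44191235  84.        ] 70.09231496157804 0.0639799198784774
gate [547.54503937  -4.99710351  84.        ] [551.64158296 -76.7249408   84.        ] 71.8447236212073 0.057050350053402754
kfront [536.14584204 -17.15372955  91.        ] [539.86346255 -86.33927833  91.        ] 69.28535820303289 0.05368243422396968
base [512.84055946 -18.94324324  12.        ] [516.61354507 -88.51759792  12.        ] 69.67658322496702 0.054176478576259735
time_s: 9.95
ee_pos: [464.6, 37.4, 134.9]
tool_rot: [0.0, 0.758, 0.652, 0.0]
wrist_force: [0.0, 0.1, 1.0]
gripper_width: 49.8
gripper_force: 0.0
time_s: 10.65
ee_pos: [464.5, 37.5, 135.0]
tool_rot: [0.0, 0.758, 0.652, 0.0]
wrist_force: [-2.0, 1.1, 5.8]
gripper_width: 13.2
gripper_force: 40.8
```

```bash
python3 -m jog '[[0,0,-0.5,0,0,0],[0,0,-1.5,0,0,0],[0,0,-3,0,0,0],[0,0,-5,0,0,0],[0,0,-7,0,0,0],[0,0,-9,0,0,0],[0,0,-10.5,0,0,0],[0,0,-10.5,0,0,0],[-1,1.5,-10.5,0,0,-0.05],[-2.5,3.5,-10.5,0,0,-0.1],[-4.5,5.5,-10.5,0,0,-0.15],[-6,7.7,-10.5,0,0,-0.2],[-7,9,-10.5,0,0,-0.21],[-7.5,9.7,-10.5,0,0,-0.21],[-7.5,9.7,-10.5,0,0,-0.21],[-7.5,9.7,-10.5,0,0,-0.21]]'; python3 - <<'E'
from h import *
s=robot.snapshot("side");S=s["img"]
X=robot.sense()["ee_pos"]; print(X)
cv2.imwrite("pics/p7.png",cv2.resize(S[110:260,240:360],(640,800))[:600] if 0 else cv2.resize(S[120:260,250:370],(514,600),interpolation=cv2.INTER_CUBIC))
E
```

```text
time_s: 12.25
ee_pos: [548.0, -50.5, 238.7]
tool_rot: [-0.001, 0.686, 0.728, -0.0]
wrist_force: [0.0, 0.6, -0.5]
gripper_width: 13.4
gripper_force: 39.9
[547.97891988 -50.31504588 238.86186454]
```

View pics/p7.png

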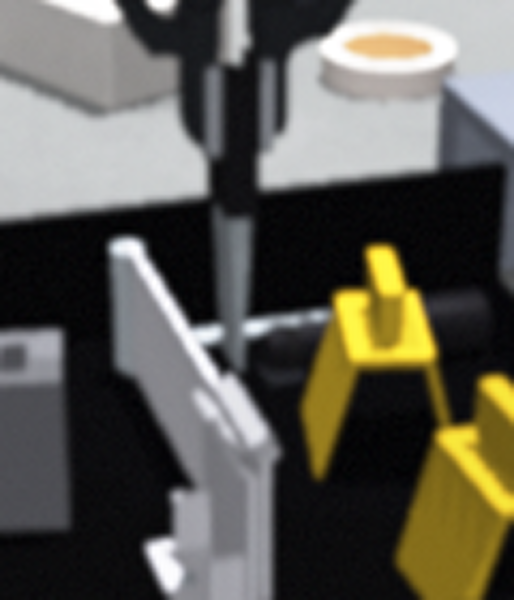

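The gauge hangs upright in the jaws, its tip at crop (235,368) just above the gate and keeper lips at (200–265, 380–450). Going down in steps, reading the force.

```bash
python3 -c "
from h import *
S=robot.snapshot('side');print(proj(S,[[548.2,-50.5,121.5],[549,-51.5,84]]),'tip seen 304.8,205.9')"
python3 -m jog '[[0,0,1,0,0,0],[0,0,2,0,0,0],[0,0,3,0,0,0],[0,0,3.5,0,0,0],[0,0,4,0,0,0],[0,0,4.5,0,0,0],[0,0,4.5,0,0,0]]' && python3 -m jog '[[0,0,0.25,0,0,0],[0,0,0.5,0,0,0],[0,0,0.75,0,0,0],[0,0,1,0,0,0],[0,0,1,0,0,0],[0,0,1,0,0,0]]'
```

```text
[[304.22654916 204.09036056]
 [304.83716321 222.32982341]] tip seen 304.8,205.9
time_s: 13.05
ee_pos: [549.0, -51.1, 193.8]
tool_rot: [0.0, 0.686, 0.728, 0.0]
wrist_force: [2.7, 0.8, -2.7]
gripper_width: 13.0
gripper_force: 39.7
time_s: 13.65
ee_pos: [549.2, -51.1, 184.3]
tool_rot: [0.001, 0.686, 0.728, 0.0]
wrist_force: [5.2, 0.6, -1.8]
gripper_width: 13.2
gripper_force: 39.7
```

Fx is +5 N, so the blade is leaning on the keeper. Shifting it rearward.

```bash
python3 -m jog '[[0,0.05,0,0,0,0],[0,0.1,0,0,0,0],[0,0.1,0,0,0,0],[0,0.1,0,0,0,0],[0,0.1,0,0,0,0]]' && python3 -m jog '[[0,0.05,0,0,0,0],[0,0.1,0,0,0,0],[0,0.1,0,0,0,0],[0,0.1,0,0,0,0],[0,0.1,0,0,0,0]]'
```

```text
time_s: 14.15
ee_pos: [549.6, -51.1, 184.3]
tool_rot: [0.0, 0.686, 0.728, -0.0]
wrist_force: [2.8, -0.4, 0.1]
gripper_width: 13.4
gripper_force: 39.9
time_s: 14.65
ee_pos: [550.2, -50.8, 184.0]
tool_rot: [-0.001, 0.686, 0.728, -0.0]
wrist_force: [-0.5, 0.3, -1.4]
gripper_width: 13.4
gripper_force: 40.0
```

```bash
python3 -m jog '[[0,0,0.2,0,0,0],[0,0,0.4,0,0,0],[0,0,0.6,0,0,0],[0,0,0.8,0,0,0],[0,0,0.8,0,0,0],[0,0,0.8,0,0,0]]'; python3 -m jog '[[0,0,0.2,0,0,0],[0,0,0.4,0,0,0],[0,0,0.6,0,0,0],[0,0,0.6,0,0,0],[0,0,0.6,0,0,0]]'
```

```text
time_s: 15.25
ee_pos: [550.6, -50.9, 176.1]
tool_rot: [-0.0, 0.686, 0.728, -0.0]
wrist_force: [-0.8, 0.8, -0.8]
gripper_width: 13.7
gripper_force: 39.9
time_s: 15.75
ee_pos: [550.7, -51.0, 170.1]
tool_rot: [-0.0, 0.686, 0.728, -0.0]
wrist_force: [0.9, -1.3, -1.5]
gripper_width: 13.2
gripper_force: 39.8
```

```bash
python3 -m jog '[[0,0,0.1,0,0,0],[0,0,0.3,0,0,0],[0,0,0.5,0,0,0],[0,0,0.5,0,0,0],[0,0,0.5,0,0,0]]'; python3 -m jog '[[0,0,0.1,0,0,0],[0,0,0.3,0,0,0],[0,0,0.5,0,0,0],[0,0,0.5,0,0,0],[0,0,0.5,0,0,0]]'
```

```text
time_s: 16.25
ee_pos: [550.8, -51.0, 165.2]
tool_rot: [0.0, 0.686, 0.728, 0.0]
wrist_force: [1.0, -0.4, -1.4]
gripper_width: 13.3
gripper_force: 39.9
time_s: 16.75
ee_pos: [551.0, -51.0, 160.2]
tool_rot: [0.0, 0.686, 0.728, 0.0]
wrist_force: [1.6, -0.6, -0.6]
gripper_width: 13.3
gripper_force: 40.1
```

```bash
python3 -m jog '[[0,0,0.1,0,0,0],[0,0,0.2,0,0,0],[0,0,0.3,0,0,0],[0,0,0.4,0,0,0],[0,0,0.4,0,0,0]]'; python3 - <<'E'
from h import *
F=[];X=[]
for i in range(16):
    s=robot.snapshot("side");q=robot.sense();F.append(np.r_[q["wrist_force"],q["wrist_torque"]]);X.append(q["ee_pos"])
print(np.mean(F,0).round(2),np.std(F,0).round(2),np.mean(X,0).round(2))
t=robot.snapshot("top")["img"];S=s["img"]
cv2.imwrite("pics/p8.png",np.hstack([cv2.resize(S[150:260,260:370],(550,550),interpolation=cv2.INTER_CUBIC),cv2.resize(t[210:310,250:300],(240,550))]))
E
```

```text
time_s: 17.25
ee_pos: [551.1, -51.0, 156.5]
tool_rot: [0.0, 0.686, 0.728, 0.0]
wrist_force: [2.5, -0.5, 3.6]
gripper_width: 13.5
gripper_force: 40.6
[ 3.73 -0.16  3.53 -0.02 -0.81  0.02] [0.72 0.49 0.51 0.02 0.12 0.03] [551.02 -50.99 156.46]
```

View pics/p8.png

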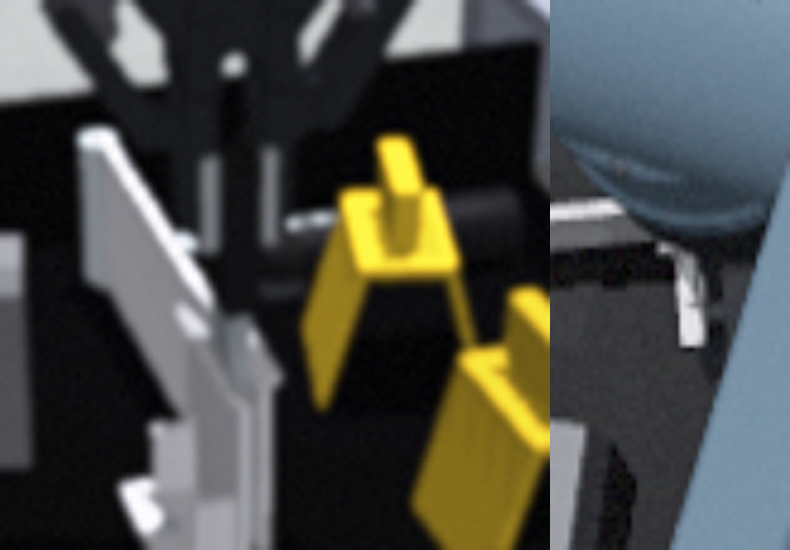

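The blade is between the plates: left half, the gauge enters the mouth at about (235,345). Drag has begun (Fz +3.5 N), with a little excess push from the keeper. Balancing and going slightly deeper.

```bash
cat > avg.py <<'E'
from h import *
F=[];X=[]
for i in range(14):
    robot.snapshot("side");q=robot.sense();F.append(np.r_[q["wrist_force"],q["wrist_torque"]]);X.append(q["ee_pos"])
print(np.mean(F,0).round(2),np.mean(X,0).round(2),q["time_s"])
E
python3 -m jog '[[0,0.03,0,0,0,0],[0,0.06,0,0,0,0],[0,0.06,0,0,0,0],[0,0.06,0,0,0,0]]';python3 avg.py
python3 -m jog '[[0,0,0.1,0,0,0],[0,0,0.2,0,0,0],[0,0,0.3,0,0,0],[0,0,0.4,0,0,0],[0,0,0.4,0,0,0]]';python3 avg.py
```

```text
time_s: 18.5
ee_pos: [551.1, -51.0, 156.4]
tool_rot: [-0.0, 0.686, 0.728, -0.0]
wrist_force: [3.8, -1.0, 4.3]
gripper_width: 12.9
gripper_force: 40.9
[ 2.98 -0.24  5.35 -0.08 -0.71  0.  ] [551.15 -50.96 156.39] 19.2
time_s: 19.7
ee_pos: [551.3, -50.9, 152.4]
tool_rot: [-0.0, 0.686, 0.728, 0.0]
wrist_force: [3.6, -0.3, 5.1]
gripper_width: 13.5
gripper_force: 40.8
[ 3.51  0.01  5.01  0.01 -0.81  0.01] [551.29 -50.88 152.39] 20.4
```

The blade drags on both plates, balanced and at rest: Fz about 5–6 N including weight, with a net keeper push of about 3.5 N. The tip is about 49 mm below the straight edge. Handing in.

```bash
python3 -c "
from bench import robot
print(robot.job_done())"
```

```text
the job is handed in; nothing more can be done
None
```

I've handed the job in: the tent stands upright behind the gate, and the gauge is still gripped between gate and keeper, its tip about 49 mm below the plates' straight edge. The force readings show it touching both plates; the gate force is my estimate (about 3.6–7 N, limit 9 N), and the hand-in gave no verdict.

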